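# Stand the welded latch arm heavy end down

### The job

Swing the jig's hold-down bar up and over, slide the latch arm out endways from under the toe of the end stop, then lift it by the two domed bolt heads at its middle so that its heavy end drops and shows itself. Then stand the arm upright, heavy end down, on the floor of the finishing tray with the two arms already there. Do not drop it, and do not disturb the two standing arms, the pliers or the grinder.

Things in the scene. Friction and masses are not known exactly. Their poses are not given: they have to be found in the camera images.
- latch: Latch arm: steel box bar, 170 x 40 x 40 mm, 0.77 kg, ends capped alike. Origin at its centre, x along it, y along its bolt. A 0.42 kg weight sits fixed inside one end, 60 mm off the middle; which end varies and cannot be seen or read from the pose. At the start it lies in the jig, heads sideways, its x along the jig's +y, centre 32 mm above the bench, the -x end sticking 38 to 50 mm out.
- latch_bolt (a point): Middle of the arm, on its pivot bolt: a smooth domed head 20 mm across stands 7 mm proud at the centre of each of two sides, left and right (54 mm over both heads). Held by these heads the arm swings freely about the line through them. Same point and axes as the arm's origin; 20 mm above the bench when the arm lies, 85 mm when it stands.
- jig: Welding jig, fixed: a channel for the arm. Origin on the bench under the channel, y along it, z up. Plate 12 mm thick, x -63 to 87, y -45 to 130 mm. Cheeks beside the arm (x 29.5 to 35.5 mm each side, up to z 48, y -45 to 100): in the jig the arm can be taken only by its end that sticks out past y -45, and slides out towards -y. Low strips guide it with 1.7 mm play a side.
- jig_toe (a point): Edge of the toe lip of the jig's end stop, at y +65, z 56 mm in the jig's frame. From here to y 122 mm the lip (40 mm wide) lies over the arm's far end with 4 mm of air; the end stop's face is at y 102. The arm must slide at least 30 mm towards the jig's -y to be clear of it.
- jig_hinge (a point): The hold-down bar's hinge axis (along the jig's y), at x 62, y -18, z 62 mm in the jig's frame; hinge ears 20 mm wide stand up to z 72 mm there.
- holddown (a joint): Angle of the hold-down bar, rad: about 0 closed (level across the arm, pointing to the jig's -x), growing as its free end swings up and over to the jig's +x. Flat bar 160 x 32 x 8 mm, 0.3 kg, no spring: falls shut below about 1.5, open beyond, to a stop at 2.0 where it stays, leaning back. Closed, a tab under it stands before one bolt head and blocks the arm.
- holddown_knob (a point): Centre of the black barrel grip (24 mm diameter, 32 mm long, flat ends, lying along the hinge direction) on the bar's free end, 147 mm from the hinge axis along the bar and 26 mm above its level when closed (88 mm above the bench), on a short stem on the bar's top face. Axes: x along the bar towards the hinge, y along the hinge.
- tray: Finishing tray, fixed: open aluminium tray 106 mm (x) by 286 mm (y) outside, walls 3 mm thick and 22 mm high, floor 3 mm thick. Origin on the bench under its centre, z up.
- pliers: Pliers lying loose on the bench: 173 mm long, up to 63 mm wide at the handle ends, 16 mm high. Origin on the bench near the rivet, +x towards the jaws (56 mm), the handles reaching 118 mm the other way.
- grinder: Angle grinder lying loose on the bench, 1.6 kg, body 62 mm thick, a 115 mm disc lying flat on top at one end, up to 77 mm high. Origin on the bench below it, x along it, with the disc's centre at x +52 mm, tail at x -195 mm.
- latch_b: A finished latch arm of the same shape and size, loose, standing in the tray heavy end down, 170 mm high. Origin at the centre of its foot, z its long axis, y along its bolt.
- latch_c: A finished latch arm of the same shape and size, loose, standing in the tray heavy end down, 170 mm high. Origin at the centre of its foot, z its long axis, y along its bolt.
Mind the look-alikes: they are no part of the job. Leave any blue or brown look-alike of the latch alone. Leave any brown look-alike of the latch_c alone.

How it is judged:
By the outcome, as a careful person would: the job done as asked, in the order asked, and still so for the second after the job is handed in, with the robot touching nothing.
It also fails if it takes over 72 s, if anything falls off the work surface, if the arm or the gripper's body presses on something with over 40 N, if the wrist force passes 120 N, or if a joint passes its speed limit or range.

### The arm

A 6-joint arm with a two-finger parallel gripper is mounted at the origin on the work surface. World frame = base frame: x ahead of the robot, y to its left, z up, the work surface at z = 0. Lengths are in mm, angles in rad, forces in N, time in s.
With the tool pointing down it reaches from about 300 to 750 mm from the base axis. Payload 8.5 kg.
Tool frame: the origin (TCP) lies where the fingers leave the gripper's body, on its centre line; the fingertips stand 64 mm ahead of it and the grasp point (between the pads) lies 45 mm ahead of it; z points along the fingers, y is the line along which they close (so a half turn about z gives the same grasp; the last joint's range is limited). The gripper opens to 88 mm and grips with 3 to 60 N. Pads are 18 mm wide; open, the fingers measure 123 mm over their backs; the gripper's body (75 mm by 187 mm) begins 45 mm behind the grasp point.
Start: joints at [-1.482, 0.381, 1.297, -0, 1.464, -0.215], TCP at [164.526, -524.797, 302.748] pointing down, gripper open.
Joint ranges: [-3.11, 3.11], [-0.89, 2.33], [0.22, 2.48], [-1.42, 4.56], [0.17, 2.85], [-2.88, 2.88]. Speed limits (rad/s): [2.39, 2.39, 3.14, 3.14, 3.14, 3.14].

### API

Orientations are given as a rotation vector (axis times angle).
In Python, from workcell import bot gives the robot as it stands.
- The arm moves only by the shell command python3 -m creep 'ROWS' [OPENING] [FORCE]. ROWS is rows parted by semicolons, their numbers by spaces, 1 to 10 of them, each of 4 numbers: dx, dy, dz in mm, then a turn about the tool's z in rad; each row is the pose to reach, as a shift and turn from the pose commanded when the command began, along the tool's axes at that moment; what a row does not reach only later rows make up. A row lasts 1/12 s, in which the tool goes at most 41.7 mm and 0.125 rad, less where a joint would pass 70% of its speed; a pose out of reach is approached as far as the arm can. OPENING is the opening from 0.0 (shut) to 1.0 (fully open), set as the command begins (- or left out keeps the last). The fingers move at their own pace and stop on an object; FORCE is the grip in N (left out, the last holds). Time passes only in rows, so rows that do not move let the fingers close. It prints the time, the measured TCP pose, the force, the opening and the grip force at its end.
- bot.observe(): the state, without advancing time (a new reading comes with each control period).
- bot.snapshot(name): name is "scene" or "top"; returns a dict with "frame" (384x512x3 uint8, red, green, blue), "fx", "fy", "cx", "cy" (pixels), "origin" and "rotation" of the camera in the world. Camera axes: x right, y down, z forward; pixel columns grow to the right and rows downward; lengths in mm; the calibration is good to about 2 mm. A picture is of the moment at which its call begins. There is no depth.
- bot.sign_off(): hands the job in; it is judged then, once.
The state is a dict: "time_s": time; "joints": joint angles; "qvel": joint speeds; "tau": joint torques, N m; "tcp_pos": TCP position; "eef_rot": TCP orientation; "force": force on the tool from outside, world axes, zero at the start; "torque": the same for the moment, N m; "finger_gap": opening from 0.0 (shut) to 1.0 (fully open); "grip_force": force on a finger pad.
Only numpy, scipy, OpenCV 4.12 (cv2) and the standard library are available. Lean on these libraries where they do the work, as an engineer would, in place of code of your own. Each camera call takes 0.05 s, during which the arm holds its last target. There are 200 camera calls.

## Working session

There is one attempt and no reset: what is moved stays moved. The work goes in short steps, Python scripts to look and compute and a shell command to move; the robot and the scene stay as the last step left them, time stands still between calls to the robot, and variables do not carry over. Pictures are saved under pics/ and viewed, at most 10 in all, crops included, and the job is handed in when it is done.

```bash
ls; mkdir -p pics; cat > h.py <<'E'
import numpy as np, cv2
from workcell import bot
from scipy.spatial.transform import Rotation as R
def snap(n,f=None,crop=None,scale=1):
    s=bot.snapshot(n)
    im=s['frame'][:,:,::-1]
    if crop: im=im[crop[1]:crop[3],crop[0]:crop[2]]
    if f: cv2.imwrite('pics/'+f,cv2.resize(im,None,fx=scale,fy=scale,interpolation=cv2.INTER_CUBIC))
    np.save('/tmp/'+n+'.npy',{k:s[k] for k in s},allow_pickle=True)
    return s
def ld(n): return np.load('/tmp/'+n+'.npy',allow_pickle=True).item()
def px2w(s,u,v,z):
    d=np.array(s['rotation'])@np.array([(u-s['cx'])/s['fx'],(v-s['cy'])/s['fy'],1.])
    o=np.array(s['origin']); return o+d*(z-o[2])/d[2]
def w2px(s,p):
    c=np.array(s['rotation']).T@(np.array(p,float)-np.array(s['origin'])); return np.round([s['fx']*c[0]/c[2]+s['cx'],s['fy']*c[1]/c[2]+s['cy']],1)
E
python3 - <<'E'
from h import *
np.set_printoptions(precision=3,suppress=True)
for n in('scene','top'):
    s=snap(n,n+'0.png',scale=1.5); print(n,s['fx'],s['fy'],s['cx'],s['cy'],s['origin'],s['rotation'])
o=bot.observe();print(o)
E
```

```text
pics
scene 460.3236556162392 460.3236556162392 249.5257948949252 201.56944440643025 [1101.667 -403.295  880.525] [-2.176 -1.192  0.459]
top 394.3240060244638 394.3240060244638 253.7145844442824 192.64926667296552 [ 415.278  -19.827 1181.172] [-2.199  2.162 -0.107]
{'time_s': 0.1, 'joints': array([-1.482,  0.381,  1.298,  0.   ,  1.464, -0.215]), 'qvel': array([-0.001, -0.002, -0.002, -0.   , -0.   ,  0.001]), 'tau': array([  0.003, -43.866, -22.491,   0.072,   0.034,  -0.   ]), 'tcp_pos': array([ 164.524, -524.648,  302.208]), 'eef_rot': array([-3.104, -0.475, -0.   ]), 'force': array([ 0.152,  0.431, -0.579]), 'torque': array([-0.027, -0.   ,  0.003]), 'grip_force': 0.0, 'finger_gap': 1.0010566179988383}
```

```bash
sed -i "s/np.array(s\['rotation'\])/R.from_rotvec(s['rotation']).as_matrix()/g" h.py; grep -n rotvec h.py
```

```text
13:    d=R.from_rotvec(s['rotation']).as_matrix()@np.array([(u-s['cx'])/s['fx'],(v-s['cy'])/s['fy'],1.])
16:    c=R.from_rotvec(s['rotation']).as_matrix().T@(np.array(p,float)-np.array(s['origin'])); return np.round([s['fx']*c[0]/c[2]+s['cx'],s['fy']*c[1]/c[2]+s['cy']],1)
```

View pics/top0.png

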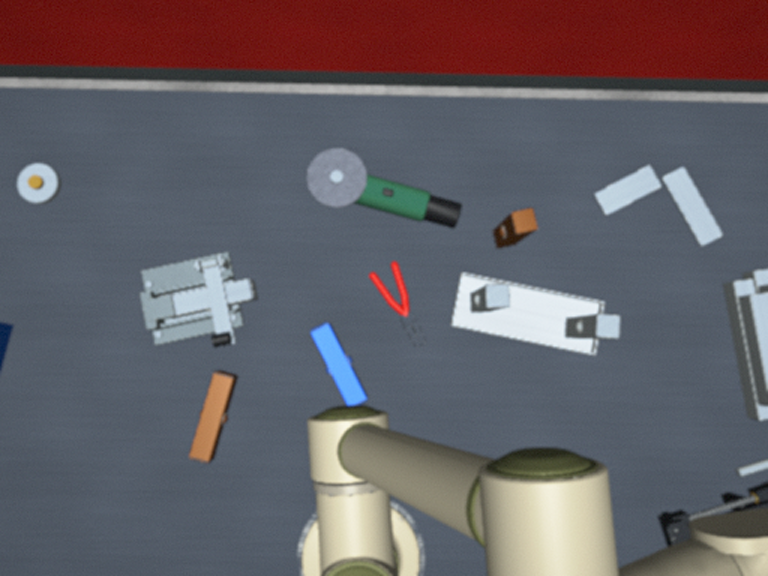

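View pics/scene0.png

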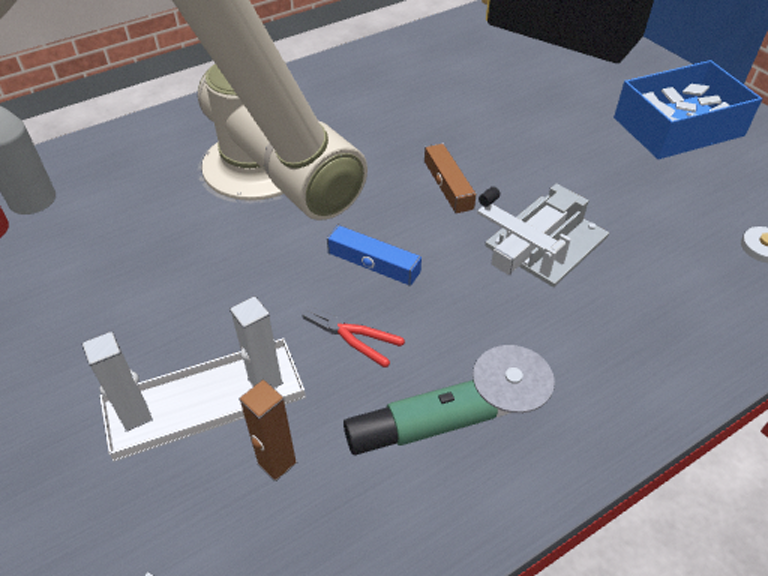

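Top picture (1.5x): the jig is around (200,300), with the grey arm's end sticking out to the right at (242,290). The black knob is at (222,341) and the tray at (530,313), with arms standing near (490,297) and (593,327).
Things that could be taken for the latch: the grey arm in the jig (242,290), blue (338,365), brown lying (213,416), brown standing (515,228), grey plates (628,190) and (692,206), and the standing arms b and c. I choose the grey one in the jig and check it in a close crop.

```bash
python3 - <<'E'
from h import *
t=ld('top')['frame'][:,:,::-1]; s=ld('scene')['frame'][:,:,::-1]
a=cv2.resize(t[160:240,85:180],None,fx=8,fy=8,interpolation=cv2.INTER_CUBIC)[:600,:760]
cv2.imwrite('pics/tj.png',cv2.resize(t[160:235,85:180],None,fx=8,fy=8,interpolation=cv2.INTER_CUBIC))
a=cv2.resize(t[175:240,295:420],None,fx=6,fy=6,interpolation=cv2.INTER_CUBIC) # 750x390
cv2.imwrite('pics/tt.png',a)
cv2.imwrite('pics/sj.png',cv2.resize(s[115:195,310:410],None,fx=7.5,fy=7.5,interpolation=cv2.INTER_CUBIC))
E
```

```text
(no output)
```

View pics/tj.png

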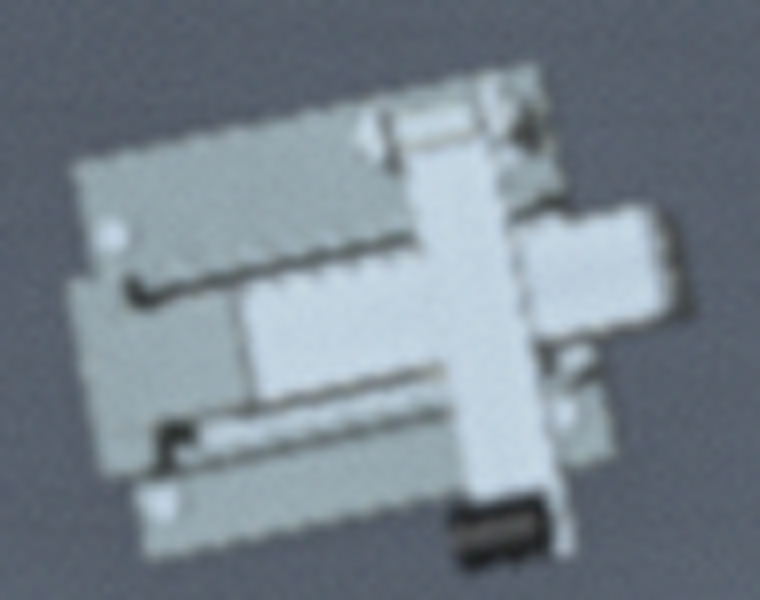

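View pics/tt.png

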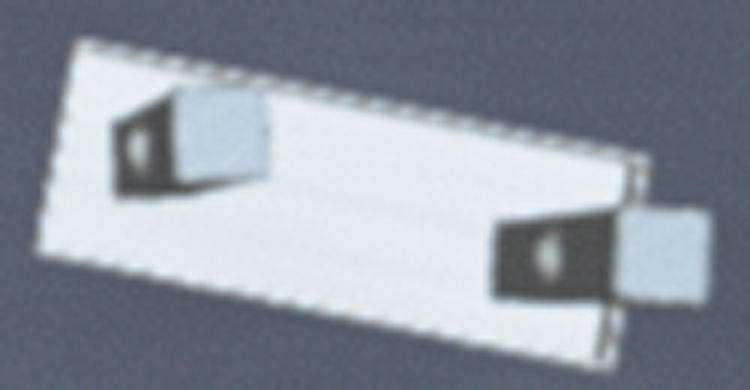

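View pics/sj.png

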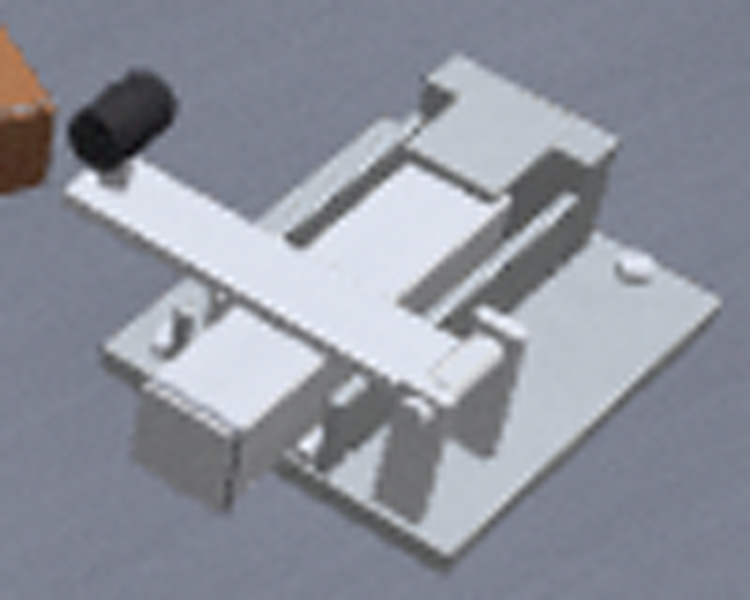

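The crops confirm it: a grey arm under the bar, its free end at (600,270) in the top crop, the knob at (502,532) and the hinge ears at (440,125). In the tray crop the corners are (80,38), (650,157), (612,370) and (38,252). The standing arms' tops are at (222,138) and (663,252).

```bash
cat > m.py <<'E'
from h import *
from scipy.optimize import least_squares
np.set_printoptions(precision=3,suppress=True)
t=ld('top'); s=ld('scene')
T=lambda u,v,z,k=8,x=85,y=160,c=t: px2w(c,(u+.5)/k-.5+x,(v+.5)/k-.5+y,z)
def fit(P,L):
    P=np.array(P)[:,:2];L=np.array(L,float)
    f=lambda q:((R.from_euler('z',q[2]).as_matrix()[:2,:2]@L.T).T+q[:2]-P).ravel()
    r=least_squares(f,[P[:,0].mean(),P[:,1].mean(),0]); return r.x,r.fun
jig,res=fit([T(75,165,12),T(540,65,12),T(148,558,12),T(612,455,12)],[(87,130),(87,-45),(-63,130),(-63,-45)])
tray,res2=fit([T(*p,22,6,295,175) for p in[(80,38),(650,157),(612,370),(38,252)]],[(53,143),(53,-143),(-53,-143),(-53,143)])
def J(x,y,z): return np.append(R.from_euler('z',jig[2]).as_matrix()[:2,:2]@[x,y]+jig[:2],z)
def Y(x,y,z): return np.append(R.from_euler('z',tray[2]).as_matrix()[:2,:2]@[x,y]+tray[:2],z)
S=lambda u,v,z:T(u,v,z,7.5,310,115,s)
if __name__=='__main__':
    print('jig',jig,res,'\ntray',tray,res2)
    print('jig corner scene',S(720,302,12),J(87,130,12),S(447,565,12),J(87,-45,12),S(105,348,12),J(-63,-45,12))
    print('knob top',T(502,532,88),'scene',S(122,118,88),'model',J(62-147,-18,88))
    print('arm end top',T(652,205,52),T(668,318,52),'scene',S(148,385,52),S(240,430,52))
    for n,p in(('b',(222,138)),('c',(663,252))): print(n,T(*p,170,6,295,175))
    for p in [(180,92),(268,92),(268,175),(178,182),(618,208),(712,208),(708,302),(615,292)]: print(T(*p,170,6,295,175))
    si=lambda u,v,z:px2w(s,u/1.5,v/1.5,z)
    print('scene b',si(250,312,170),'c',si(102,348,170))
    print('tray scene',si(110,457,22),si(304,390,22),Y(53,-143,22),Y(53,143,22))
    print('foot free spots',Y(0,0,3))
E
python3 m.py
```

```text
jig [493.789 299.561   0.231] [ 0.855  0.286  0.311  0.797 -0.287  0.25  -0.879 -1.333] 
tray [ 476.079 -320.403   -0.188] [-0.877 -0.068 -0.293  0.526  0.292 -0.072  0.878 -0.386]
jig corner scene [546.797 440.797  12.   ] [548.714 446.027  12.   ] [590.597 269.883  12.   ] [588.781 275.676  12.   ] [444.185 238.633  12.   ] [442.766 241.333  12.   ]
knob top [414.697 262.408  88.   ] scene [413.796 259.603  88.   ] model [415.168 262.579  88.   ]
arm end top [532.534 222.689  52.   ] [491.969 215.506  52.   ] scene [496.637 210.047  52.   ] [530.24  222.369  52.   ]
b [ 495.672 -229.319  170.   ]
c [ 449.961 -418.57   170.   ]
[ 515.203 -211.238  170.   ]
[ 515.867 -249.168  170.   ]
[ 480.096 -249.074  170.   ]
[ 476.428 -210.405  170.   ]
[ 468.494 -399.519  170.   ]
[ 469.183 -440.01   170.   ]
[ 428.922 -437.517  170.   ]
[ 432.524 -397.665  170.   ]
scene b [ 498.816 -229.46   170.   ] c [ 449.944 -417.693  170.   ]
tray scene [ 506.85  -471.201   22.   ] [ 554.9   -191.774   22.   ] [ 501.411 -470.79    22.   ] [ 554.879 -189.833   22.   ]
foot free spots [ 476.079 -320.403    3.   ]
```

```bash
cat >> h.py <<'E'
def to(p,ydir=None):
    o=bot.observe(); M=R.from_rotvec(o['eef_rot']).as_matrix()
    d=M.T@(np.array(p)-o['tcp_pos']); tr=0
    if ydir is not None:
        a=np.arctan2(M[1,1],M[0,1]); tr=-((ydir-a+np.pi/2)%np.pi-np.pi/2)
    print('to',np.round(p,1),'->',np.round(d,1),'turn',round(tr,3),'rows>=',np.ceil(np.linalg.norm(d)/41.7), 'q',np.round(o['joints'],2))
    return d
E
python3 - <<'E'
from h import *
to([414.7,261.5,220],np.pi/2+.231)
E
```

```text
to [414.7 261.5 220. ] -> [ 473.9 -675.2   83.2] turn 0.073 rows>= 20.0 q [-1.48  0.38  1.3   0.    1.46 -0.22]
```

```bash
python3 -m creep '10 -15 0 0; 30 -43 0 .02; 54 -77 0 .04; 78 -111 0 .073; 102 -145 0 .073; 126 -179 0 .073; 150 -213 0 .073; 174 -247 0 .073; 198 -281 0 .073; 222 -315 0 .073'; python3 -m creep '24 -34 5 0; 48 -68 15 0; 72 -102 25 0; 96 -136 35 0; 120 -170 45 0; 144 -204 55 0; 168 -238 65 0; 192 -272 72 0; 216 -306 78 0; 235 -335 80 0'; python3 -c "
from h import *
to([414.7,261.5,180],np.pi/2+.231)"
```

```text
time_s: 0.93
tcp_pos: [282.0, -155.8, 302.7]
eef_rot: [3.121, 0.36, 0.0]
force: [1.3, 0.2, 0.1]
finger_gap: 0.997
grip_force: 0.0
time_s: 1.77
tcp_pos: [433.9, 223.4, 221.7]
eef_rot: [3.12, 0.362, -0.003]
force: [1.1, 0.0, 0.6]
finger_gap: 1.002
grip_force: 0.0
to [414.7 261.5 180. ] -> [ -9.9 -41.5  41.8] turn 0.0 rows>= 2.0 q [ 0.23  0.35  1.6  -0.    1.19  1.57]
```

```bash
python3 -m creep '-3 -12 10 0; -7 -30 25 0; -10 -41.5 41.8 0; -10 -41.5 41.8 0; -10 -41.5 41.8 0'; python3 - <<'E'
from h import *
snap('scene','k1.png',(290,90,410,180),6.5)
to([414.7,261.5,134],np.pi/2+.231)
E
```

```text
time_s: 2.18
tcp_pos: [414.4, 259.3, 180.7]
eef_rot: [3.12, 0.364, -0.003]
force: [-0.0, -0.5, 0.3]
finger_gap: 1.0
grip_force: 0.0
to [414.7 261.5 134. ] -> [ 0.2 -2.5 47.5] turn 0.0 rows>= 2.0 q [ 0.32  0.41  1.65 -0.    1.08  1.66]
```

View pics/k1.png

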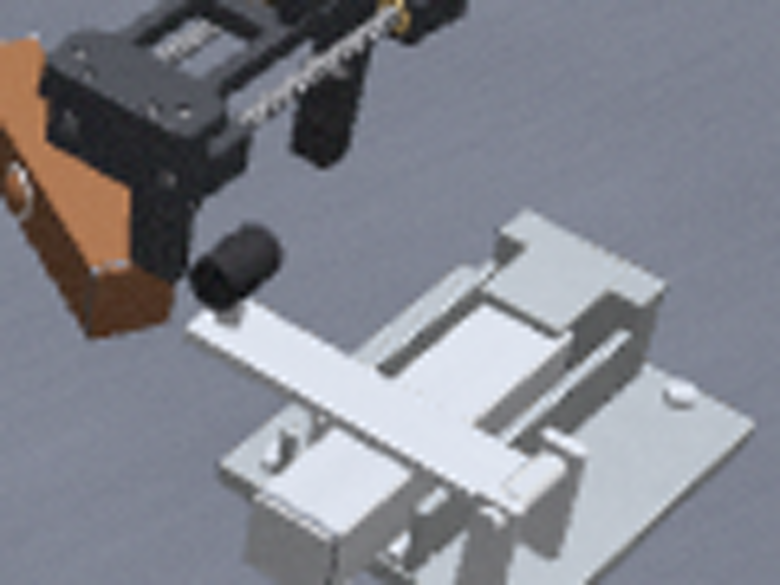

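The fingers' tips, at (180,275) and (325,160), straddle the knob at (235,265) along its length. I'll descend and close.

```bash
python3 -m creep '0 -1 10 0; 0 -2 25 0; 0 -2 40 0; 0 -2 46.5 0; 0 -2 46.5 0; 0 -2 46.5 0' && python3 -m creep '0 0 0 0; 0 0 0 0; 0 0 0 0; 0 0 0 0; 0 0 0 0; 0 0 0 0; 0 0 0 0; 0 0 0 0;0 0 0 0; 0 0 0 0' 0.0 20
```

```text
time_s: 2.73
tcp_pos: [414.9, 260.8, 135.3]
eef_rot: [-3.121, -0.36, -0.001]
force: [0.0, 0.3, 0.4]
finger_gap: 1.0
grip_force: 0.0
time_s: 3.57
tcp_pos: [414.1, 261.5, 134.5]
eef_rot: [-3.12, -0.362, 0.0]
force: [-0.0, 2.8, -0.6]
finger_gap: 0.359
grip_force: 20.0
```

```bash
python3 -m creep '1.5 0 -7 0; 3.3 0 -14.5 0; 8.1 0 -28.7 0; 14.2 0 -42.3 0; 21.7 0 -55.2 0; 30.4 0 -67.3 0; 40.3 0 -78.5 0; 51.3 0 -88.6 0; 63.2 0 -97.6 0; 63.2 0 -97.6 0'; python3 -c "
from h import *
to([414.1+.973*225.5,261.5+.229*225.5,134.5+101])"
```

```text
time_s: 4.4
tcp_pos: [476.6, 276.4, 234.8]
eef_rot: [-3.119, -0.362, -0.003]
force: [-7.0, 3.9, 5.8]
finger_gap: 0.363
grip_force: 20.0
to [633.5 313.1 235.5] -> [161.1   0.2  -0.4] turn 0 rows>= 4.0 q [0.31 0.44 1.41 0.   1.29 1.65]
```

```bash
python3 -m creep '12.8 0 -7.7 0; 26.2 0 -14.1 0; 40.2 0 -19.2 0; 54.8 0 -22.8 0; 69.5 0 -25 0; 84.4 0 -25.7 0; 99.3 0 -24.9 0; 114.1 0 -22.6 0; 128.5 0 -18.8 0; 142.5 0 -13.7 0';  python3 -m creep '7 0 3 0; 13.4 0 6.6 0; 17 0 8.5 0; 17 0 8.5 0; 17 0 8.5 0'
```

```text
time_s: 5.23
tcp_pos: [614.5, 309.7, 247.3]
eef_rot: [-3.118, -0.364, -0.001]
force: [-3.0, 8.0, -0.4]
finger_gap: 0.355
grip_force: 20.0
time_s: 5.65
tcp_pos: [630.8, 313.6, 238.4]
eef_rot: [-3.118, -0.364, -0.002]
force: [-1.7, 8.6, 1.2]
finger_gap: 0.359
grip_force: 20.0
```

```bash
python3 -m creep '0 0 0 0; 0 0 0 0; 0 0 0 0; 0 0 0 0; 0 0 0 0; 0 0 0 0' 1.0; python3 -m creep '0 0 -10 0; 0 0 -25 0; 0 0 -45 0; -10 0 -65 0; -30 0 -70 0; -55 20 -70 .12; -75 40 -70 .24; -95 60 -70 .36; -110 75 -70 .48; -115 80 -70 .6'; python3 - <<'E'
from m import *
snap('top','j2.png',(85,130,185,235),5.6); s=snap('scene')
e=(T(652,205,52)+T(668,318,52))/2
print(e,'jig-frame',R.from_euler('z',-jig[2]).as_matrix()[:2,:2]@(e[:2]-jig[:2]))
for y in(-70,-72,-76): to(J(0,y,83),jig[2])
E
```

```text
time_s: 6.15
tcp_pos: [631.1, 311.9, 237.4]
eef_rot: [3.121, 0.361, -0.0]
force: [-0.2, -0.1, 0.0]
finger_gap: 0.79
grip_force: 0.0
time_s: 6.98
tcp_pos: [536.1, 206.0, 308.8]
eef_rot: [3.086, -0.588, 0.002]
force: [0.4, -0.3, -0.4]
finger_gap: 1.001
grip_force: 0.0
[512.251 219.097  52.   ] jig-frame [ -0.451 -82.554]
to [509.8 231.4  83. ] -> [-34.5 -12.7 225.7] turn 0.968 rows>= 6.0 q [ 0.16  0.42  1.21 -0.    1.5   2.11]
to [510.3 229.5  83. ] -> [-33.4 -11.1 225.7] turn 0.968 rows>= 6.0 q [ 0.16  0.42  1.21 -0.    1.5   2.11]
to [511.2 225.6  83. ] -> [-31.1  -7.8 225.7] turn 0.968 rows>= 6.0 q [ 0.16  0.42  1.21 -0.    1.5   2.11]
```

View pics/j2.png

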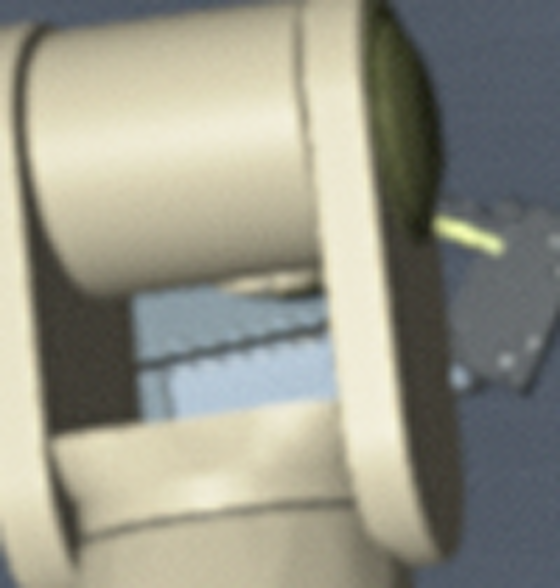

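The view is blocked by the arm. The measured end is at jig y ≈ -83, i.e. 38 mm out, which fits. q6 requires turning the other way (-2.174).

```bash
python3 -m creep '-5 0 0 -.1; -10 0 0 -.22; -20 0 0 -.34; -30 -5 0 -.46; -30 -7 0 -.58; -30 -7 0 -.7; -30 -7 0 -.82; -30 -7 0 -.94; -30 -7 0 -1.06; -30 -7 0 -1.18'; python3 -m creep '0 0 0 -.12; 0 0 0 -.24; 0 0 0 -.36; 0 0 0 -.48; 0 0 0 -.6; 0 0 0 -.72; 0 0 0 -.84; 0 0 0 -.94; 0 0 0 -.994; 0 0 0 -.994'; python3 - <<'E'
from m import *
to(J(0,-77,83),jig[2])
E
```

```text
time_s: 7.92
tcp_pos: [512.4, 226.0, 307.7]
eef_rot: [2.88, 1.255, 0.001]
force: [-1.2, 0.7, 0.1]
finger_gap: 0.998
grip_force: 0.0
time_s: 8.75
tcp_pos: [512.4, 226.0, 307.7]
eef_rot: [1.939, 2.471, 0.001]
force: [-0.4, 1.1, -0.0]
finger_gap: 1.002
grip_force: 0.0
to [511.4 224.6  83. ] -> [ -1.1  -1.4 224.7] turn 0.009 rows>= 6.0 q [ 0.2   0.39  1.26  0.    1.49 -0.04]
```

```bash
python3 -m creep '-1 -1 15 0; -1 -1 45 0.009; -1 -1 80 0.009; -1 -1 115 .009; -1 -1 145 .009; -1 -1 170 .009; -1 -1 190 .009; -1 -1 205 .009; -1 -1 220 .009; -1 -1 224.5 .009';  python3 -m creep '0 0 0 0; 0 0 0 0; 0 0 0 0; 0 0 0 0; 0 0 0 0; 0 0 0 0; 0 0 0 0; 0 0 0 0;0 0 0 0; 0 0 0 0' 0.0 30; python3 - <<'E'
from m import *
s=snap('scene','g1.png',(310,90,410,190),6)
E
```

```text
time_s: 9.58
tcp_pos: [511.0, 224.4, 80.9]
eef_rot: [-1.956, -2.456, 0.003]
force: [-0.0, -0.2, -0.6]
finger_gap: 1.002
grip_force: 0.0
time_s: 10.42
tcp_pos: [511.3, 224.1, 83.1]
eef_rot: [1.958, 2.457, 0.0]
force: [-0.3, -0.2, 2.7]
finger_gap: 0.449
grip_force: 30.0
```

View pics/g1.png

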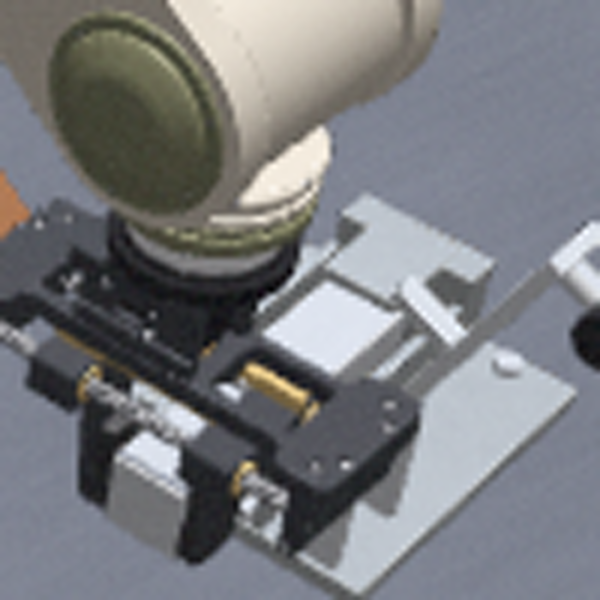

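The grip on the arm's end is good (gap 39.5 mm) and the bar rests open at (500,310). I'll slide it 88 mm outwards, then lower the near end.

```bash
python3 -m creep '-3 0 0 0; -8 0 0 0; -15 0 0 0; -23 0 0 0; -31 0 0 0; -39 0 0 0; -47 0 0 0; -55 0 0 0; -60 0 0 0; -60 0 0 0'; python3 -m creep '-6 0 0 0; -14 0 0 0; -22 0 0 0; -28 0 0 0; -28 0 2 0; -28 0 5 0; -28 0 8 0; -28 0 10 0; -28 0 11 0; -28 0 11 0'; python3 - <<'E'
from m import *
o=bot.observe();print(R.from_euler('z',-jig[2]).as_matrix()[:2,:2]@(o['tcp_pos'][:2]-jig[:2]))
E
```

```text
time_s: 11.3
tcp_pos: [524.7, 164.9, 82.8]
eef_rot: [-1.959, -2.456, 0.001]
force: [-0.1, -3.8, 2.3]
finger_gap: 0.452
grip_force: 30.0
time_s: 12.13
tcp_pos: [531.1, 137.5, 71.7]
eef_rot: [1.957, 2.456, -0.002]
force: [0.7, -5.2, 1.2]
finger_gap: 0.451
grip_force: 30.0
[  -0.764 -166.318]
```

```bash
python3 -m creep '0 0 0 0; 0 0 0 0; 0 0 0 0; 0 0 0 0; 0 0 0 0' 1.0; python3 -m creep '0 0 -10 0; 0 0 -30 0; 0 0 -60 0; 0 0 -90 0; -30 0 -110 0; -70 0 -120 0; -105 0 -120 0; -125 0 -120 0; -130 0 -120 0; -130 0 -120 0'; python3 - <<'E'
from m import *
snap('top'); s=snap('scene','g2.png',(300,110,400,200),6.5)
E
```

```text
time_s: 12.55
tcp_pos: [530.8, 138.4, 71.8]
eef_rot: [1.958, 2.457, 0.0]
force: [-0.2, 0.3, 0.2]
finger_gap: 0.808
grip_force: 0.0
time_s: 13.38
tcp_pos: [559.9, 10.6, 192.3]
eef_rot: [1.96, 2.454, 0.0]
force: [0.7, 1.5, -0.9]
finger_gap: 0.999
grip_force: 0.0
```

View pics/g2.png

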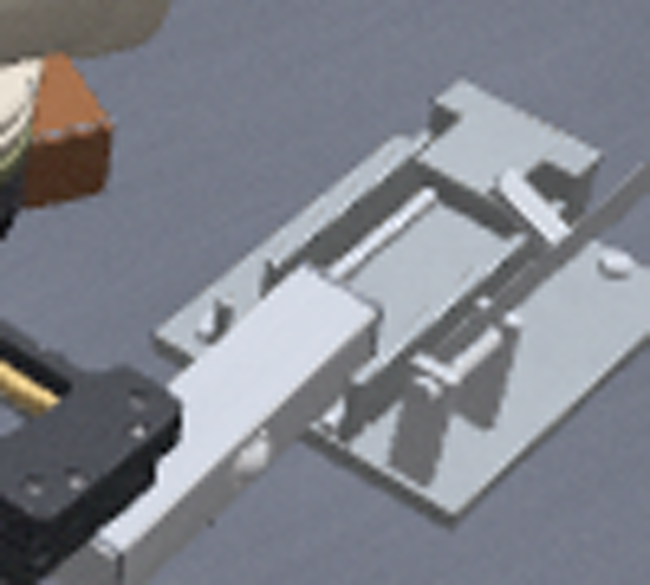

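The head nearer the camera shows at crop (252,455). The arm rests slightly tilted on the plate edge.

```bash
python3 - <<'E'
from m import *
s=ld('scene')
for z in (26,28,30):
    p=px2w(s,300+252.5/6.5-.5,110+455.5/6.5-.5,z); print(p, R.from_euler('z',-jig[2]).as_matrix()[:2,:2]@(p[:2]-jig[:2]))
to(J(0,-88,28+54),jig[2])
E
```

```text
[529.18  217.319  26.   ] [ 15.621 -88.161]
[530.52  215.866  28.   ] [ 16.593 -89.882]
[531.86  214.413  30.   ] [ 17.564 -91.603]
to [513.9 213.9  82. ] -> [206.4   0.6 110.1] turn -0.006 rows>= 6.0 q [-0.19  0.5   1.44  0.    1.2  -0.41]
```

```bash
python3 - <<'E'
from m import *
s=ld('scene')
def q(u,v,z):
    p=px2w(s,300+(u+.5)/6.5-.5,110+(v+.5)/6.5-.5,z); return R.from_euler('z',-jig[2]).as_matrix()[:2,:2]@(p[:2]-jig[:2])
print('plate BR(87,-45)',q(450,522,12),'(-63,-45)',q(158,332,12))
print('far end top -x,+x',q(306,267,55),q(380,312,55)); print('near top +x',q(122,548,40))
print('expect head px',(w2px(s,J(27,-86,28))-[300,110])*6.5,'toe',(w2px(s,J(20,65,58))-[300,110])*6.5,'far',(w2px(s,J(20,-2,55))-[300,110])*6.5)
t=ld('top')['frame'][:,:,::-1]; c=t[150:235,100:200]
cv2.imwrite('pics/t2.png',cv2.resize(c,None,fx=7,fy=7,interpolation=cv2.INTER_CUBIC))
E
```

```text
plate BR(87,-45) [ 86.753 -51.642] (-63,-45) [-62.374 -46.405]
far end top -x,+x [-18.441 -14.043] [ 18.47  -15.007]
near top +x [  16.678 -172.908]
expect head px [276.9 460.2] toe [497.25 208.  ] far [399.75 295.1 ]
```

View pics/t2.png

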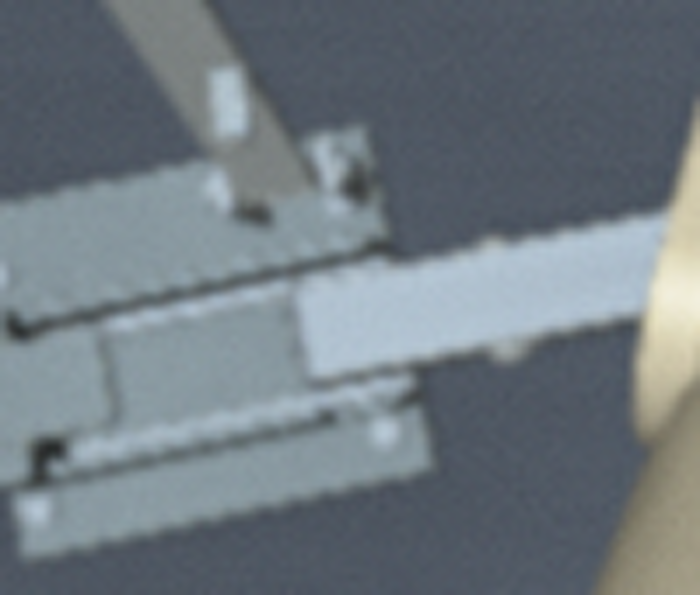

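Top crop: the heads are at (490,243) and (510,352), and the far end runs from (298,290) to (313,380).

```bash
python3 - <<'E'
from m import *
def q(u,v,z):
    p=T(u,v,z,7,100,150); return R.from_euler('z',-jig[2]).as_matrix()[:2,:2]@(p[:2]-jig[:2])
print('plate (87,-45)',q(365,127,12),q(435,465,12));print('heads',q(490,243,28),q(510,352,28)); print('far',q(298,290,55),q(313,380,55))
E
```

```text
plate (87,-45) [ 86.655 -44.676] [-60.981 -46.03 ]
heads [ 24.157 -89.813] [-22.556 -89.055]
far [ 17.717 -14.302] [-19.752 -13.315]
```

```bash
python3 -c "
from m import *
to(J(0.2,-90,80),jig[2])"; python3 -m creep '10 0 0 0; 30 0 0 0; 60 0 0 0; 95 0 0 0; 130 0 0 0; 160 0 0 0; 185 0 0 0; 198 0 0 0; 204.4 .6 0 -.006; 204.4 .6 0 -.006'
```

```text
to [514.6 212.   80. ] -> [204.4   0.9 112.1] turn -0.006 rows>= 6.0 q [-0.19  0.5   1.44  0.    1.2  -0.41]
time_s: 14.32
tcp_pos: [514.2, 212.3, 191.9]
eef_rot: [-1.947, -2.465, 0.0]
force: [-0.3, -0.0, 0.7]
finger_gap: 1.005
grip_force: 0.0
```

```bash
python3 -m creep '0 0 10 0; 0 0 30 0; 0 0 55 0; 0 0 80 0; 0 0 97 0; 0 0 107 0; 0 0 112 0; 0 0 112 0'; python3 -c "
from m import *
to(J(0.2,-90,80),jig[2])"; python3 -m creep '0 0 0 0; 0 0 0 0; 0 0 0 0; 0 0 0 0; 0 0 0 0; 0 0 0 0; 0 0 0 0; 0 0 0 0;0 0 0 0; 0 0 0 0' 0.0 20
```

```text
time_s: 14.98
tcp_pos: [514.9, 210.3, 79.0]
eef_rot: [-1.951, -2.461, 0.002]
force: [-0.2, 0.9, -0.2]
finger_gap: 0.999
grip_force: 0.0
to [514.6 212.   80. ] -> [ 1.8  0.1 -1. ] turn -0.001 rows>= 1.0 q [ 0.17  0.65  1.56 -0.    0.93 -0.06]
time_s: 15.82
tcp_pos: [514.6, 210.9, 80.1]
eef_rot: [-1.95, -2.463, 0.001]
force: [-2.6, -1.5, 6.7]
finger_gap: 0.595
grip_force: 20.0
```

```bash
python3 -m creep '0 0 0 0; 0 0 -3 0; 0 0 -8 0; 0 0 -15 0; 0 0 -22 0; 0 0 -30 0; 0 0 -38 0; 0 0 -46 0; 0 0 -54 0; 0 0 -60 0' - 35;python3 -m creep '0 0 -8 0; 0 0 -16 0; 0 0 -24 0; 0 0 -32 0; 0 0 -40 0; 0 0 -50 0; 0 0 -58 0; 0 0 -60 0; 0 0 -60 0; 0 0 -60 0'; python3 - <<'E'
from h import *
snap('scene','l1.png',(270,70,430,190),5)
E
```

```text
time_s: 16.65
tcp_pos: [514.9, 211.0, 141.0]
eef_rot: [1.95, 2.462, 0.001]
force: [0.1, 1.2, -7.5]
finger_gap: 0.589
grip_force: 35.0
time_s: 17.48
tcp_pos: [514.6, 211.0, 199.6]
eef_rot: [-1.95, -2.462, 0.001]
force: [0.1, -0.6, -8.2]
finger_gap: 0.588
grip_force: 35.0
```

View pics/l1.png

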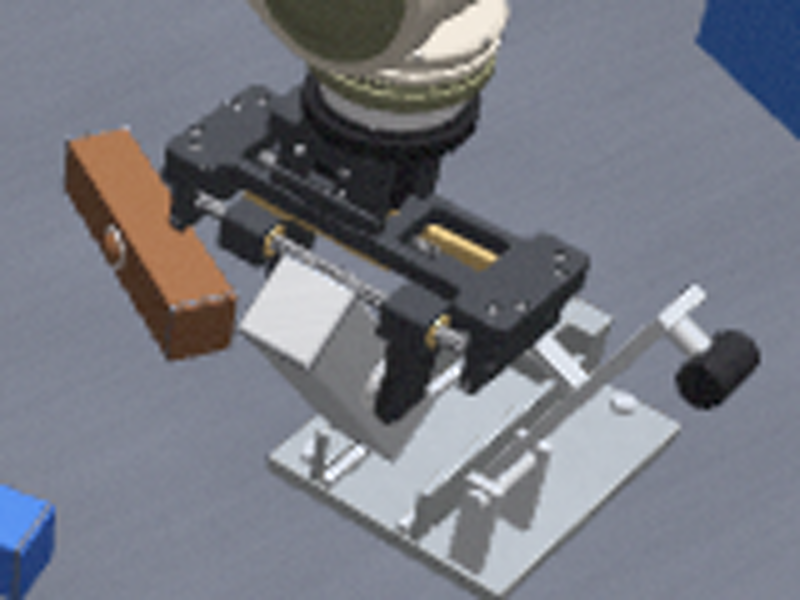

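The light (-x) end at (300,305) is up and the heavy end has dropped on the jig's +y side. That was my 11th viewed picture, one over the limit of 10, so from here I measure in code only.

```bash
python3 - <<'E'
from m import *
v=lambda u,w,z: px2w(t,u/1.5,w/1.5,z).round(0)
print('pliers',v(371,272,10),v(394,262,10),v(415,345,5)); print('disc',v(337,177,75),v(307,178,75),v(337,207,75)); print('blue',v(327,322,40),v(365,403,40))
print('pivot',J(0,-175,0),'light end',J(0,-260,0))
to(J(0,-175,165),jig[2])
E
```

```text
pliers [553. -10.  10.] [574. -56.  10.] [ 409. -100.    5.]
disc [726.  57.  75.] [723. 114.  75.] [668.  56.  75.]
blue [451.  73.  40.] [298.  -4.  40.]
pivot [533.856 129.21    0.   ] light end [553.317  46.468   0.   ]
to [533.9 129.2 165. ] -> [-84.    0.1  34.4] turn -0.0 rows>= 3.0 q [ 0.18  0.49  1.44  0.    1.21 -0.05]
```

```bash
python3 -m creep '-4 0 0 0; -12 0 0 0; -22 0 0 0; -34 0 0 0; -46 0 5 0; -58 0 12 0; -68 0 20 0; -75 0 30 0; -78 0 38 0; -78 0 42 0'; python3 -m creep '0 0 8 0; 0 0 16 0; 0 0 24 0; 0 0 32 0; 0 0 40 0; 0 0 48 0; 0 0 56 0; 0 0 64 0; 0 0 70 0; 0 0 72 0'; python3 -m creep '0 0 4 0; 0 0 7 0; 0 0 9 0; 0 0 10 0; 0 0 11 0; 0 0 11 0'
```

```text
time_s: 18.37
tcp_pos: [532.4, 134.3, 156.0]
eef_rot: [-1.951, -2.46, 0.003]
force: [-0.4, -0.1, -8.8]
finger_gap: 0.586
grip_force: 35.0
time_s: 19.2
tcp_pos: [533.4, 134.8, 85.7]
eef_rot: [1.949, 2.461, 0.001]
force: [0.0, -6.1, 2.9]
finger_gap: 0.455
grip_force: 35.0
time_s: 19.7
tcp_pos: [533.6, 135.0, 78.9]
eef_rot: [1.947, 2.46, 0.004]
force: [-10.4, -7.2, 38.7]
finger_gap: 0.446
grip_force: 35.1
```

The heads slipped from the pads, and the fingers now hold the 40 mm body. I'll ease up a little and then measure in code.

```bash
python3 -m creep '0 0 -3 0; 0 0 -6 0; 0 0 -6 0; 0 0 -6 0'; python3 - <<'E'
from m import *
s=snap('scene'); t=snap('top')
o=bot.observe(); print(o['tcp_pos'],o['force'],o['torque'],o['finger_gap'])
# expected px for flat pose about pivot J(0,-168..)
def near(c,p): 
    u,v=w2px(c,p).astype(int); return u,v,c['frame'][v-1:v+2,u-1:u+2].reshape(-1,3).mean(0).round()
for y in range(-290,-40,15): print(y,'top',near(t,J(0,y,40)),'scene z40',near(s,J(0,y,40)))
E
```

```text
time_s: 20.03
tcp_pos: [532.4, 135.4, 80.1]
eef_rot: [-1.95, -2.462, 0.001]
force: [0.0, -0.1, -7.7]
finger_gap: 0.449
grip_force: 35.0
[532.397 135.21   80.016] [ 0.024 -0.554 -7.829] [-0.091 -0.119  0.009] 0.4533552546364079
-290 top (np.int64(237), np.int64(177), array([ 82.,  90., 102.])) scene z40 (np.int64(281), np.int64(216), array([108., 108., 110.]))
-275 top (np.int64(232), np.int64(178), array([101., 109., 117.])) scene z40 (np.int64(285), np.int64(213), array([139., 140., 144.]))
-260 top (np.int64(227), np.int64(179), array([177., 193., 207.])) scene z40 (np.int64(289), np.int64(209), array([213., 219., 230.]))
-245 top (np.int64(222), np.int64(180), array([175., 192., 206.])) scene z40 (np.int64(293), np.int64(206), array([213., 219., 230.]))
-230 top (np.int64(217), np.int64(181), array([177., 193., 208.])) scene z40 (np.int64(298), np.int64(203), array([214., 220., 231.]))
-215 top (np.int64(212), np.int64(182), array([62., 65., 49.])) scene z40 (np.int64(302), np.int64(199), array([215., 220., 231.]))
-200 top (np.int64(207), np.int64(183), array([99., 98., 81.])) sc
[... 696 characters left out ...]
int64(180), array([60., 63., 68.]))
-110 top (np.int64(177), np.int64(190), array([154., 149., 128.])) scene z40 (np.int64(328), np.int64(177), array([82., 84., 92.]))
-95 top (np.int64(172), np.int64(191), array([147., 143., 122.])) scene z40 (np.int64(332), np.int64(174), array([172., 148., 100.]))
-80 top (np.int64(167), np.int64(192), array([149., 145., 123.])) scene z40 (np.int64(336), np.int64(171), array([65., 67., 72.]))
-65 top (np.int64(161), np.int64(193), array([142., 137., 117.])) scene z40 (np.int64(339), np.int64(168), array([182., 190., 198.]))
-50 top (np.int64(156), np.int64(194), array([164., 158., 135.])) scene z40 (np.int64(343), np.int64(165), array([182., 190., 198.]))
```

```bash
python3 -m creep '0 0 1 0; 0 0 2 0; 0 0 2 0; 0 0 2 0'; python3 -m creep '0 0 1 0; 0 0 2 0; 0 0 2 0; 0 0 2 0'
```

```text
time_s: 20.47
tcp_pos: [532.5, 135.1, 79.0]
eef_rot: [-1.951, -2.462, 0.0]
force: [-3.1, 0.1, -0.1]
finger_gap: 0.446
grip_force: 35.0
time_s: 20.8
tcp_pos: [532.5, 135.1, 78.9]
eef_rot: [1.95, 2.462, 0.001]
force: [-10.9, -1.9, 20.5]
finger_gap: 0.45
grip_force: 35.0
```

```bash
python3 -m creep '0 0 -2 0; 0 0 -2 0'; python3 - <<'E'
from m import *
s=snap('scene'); t=snap('top')
print(bot.observe()['force'], R.from_euler('z',-jig[2]).as_matrix()[:2,:2]@(bot.observe()['tcp_pos'][:2]-jig[:2]))
def line(c,a,b,n):
    P=np.array([w2px(c,a+(b-a)*k/n) for k in range(n+1)],np.float32)
    return cv2.remap(c['frame'],P[None,:,0],P[None,:,1],cv2.INTER_LINEAR)[0].mean(1).astype(int)
for z in(20,40,60):
    print(z,'along y -300..-220 step4 top',line(t,J(0,-300,z),J(0,-220,z),20)); print('   scene',line(s,J(0,-300,z),J(0,-220,z),20))
for y in(-260,-240,-215):print('across x -40..40 at z40, y',y,'top',line(t,J(-40,y,40),J(40,y,40),20),'scene',line(s,J(-40,y,40),J(40,y,40),20))
E
```

```text
time_s: 20.97
tcp_pos: [532.9, 135.0, 79.0]
eef_rot: [1.95, 2.462, 0.001]
force: [-0.5, -1.8, -1.9]
finger_gap: 0.452
grip_force: 35.0
[-2.591 -0.906  3.059] [   0.382 -169.109]
20 along y -300..-220 step4 top [ 92  90  91  91  91  91  94 117 156 186 192 192 192 191 192 192 191 191
 193 190 172]
   scene [132 130 132 129 112 108 106 109 110 125 163 197 225 224 225 225 225 225
 225 224 224]
40 along y -300..-220 step4 top [ 92  93  90  92  89  88  90 115 158 187 192 191 191 191 191 189 191 191
 192 182 129]
   scene [125 112 108 107 109 109 147 171 214 221 221 220 219 221 221 221 221 221
 221 223 222]
60 along y -300..-220 step4 top [ 92  91  90  93  90  89  90 119 161 189 193 191 191 191 189 190 192 192
 192 166  91]
   scene [125 108 108 175 167 222 224 224 224 224 225 224 224 224 224 224 223 224
 225 225 225]
across x -40..40 at z40, y -260 top [ 89  90  90  91  86 115 179 196 196 194 192 193 196 198 195 164 107  90
  89  89  90] scene [128 129 129 126 127 169 223 223 223 222 221 222 224 225 221 163 120 119
 115 140 129]
across x -40..40 at z40, y -240 top [ 90  92  89  89  85 121 176 197 194 192 189 191 194 197 193 156  97  88
  91  90  91] scene [129 130 128 129 130 161 223 225 223 220 221 222 224 225 221 155 120 119
 115 135 130]
across x -40..40 at z40, y -215 top [ 89  90  91  89  86 118 170 169 126  84  56  52  52  54  60  62  68  70
  72  75  74] scene [130 130 131 129 131 166 223 224 223 222 222 223 224 225 223 156 120 138
 120 121 129]
```

The arm lies flat (top edge at z≈40, sides at ±20), with the light end at jig y≈-272. I'll release and regrip near the light end.

```bash
python3 -m creep '0 0 0 0; 0 0 0 0; 0 0 0 0; 0 0 0 0; 0 0 0 0; 0 0 0 0' 1.0; python3 -m creep '-4 0 0 0; -12 0 0 0; -24 0 0 0; -38 0 0 0; -52 0 0 0; -64 0 0 0; -72 0 0 0; -76 0 4 0; -76 0 8 0; -76 0 10 0'; python3 - <<'E'
from m import *
o=bot.observe(); print(R.from_euler('z',-jig[2]).as_matrix()[:2,:2]@(o['tcp_pos'][:2]-jig[:2]))
s=snap('scene')
def line(c,a,b,n):
    P=np.array([w2px(c,a+(b-a)*k/n) for k in range(n+1)],np.float32)
    return cv2.remap(c['frame'],P[None,:,0],P[None,:,1],cv2.INTER_LINEAR)[0].mean(1).astype(int)
print(line(s,J(-12,-300,40),J(-12,-60,40),60))
print(line(s,J(24,-250,20),J(24,-60,20),63))
E
```

```text
time_s: 21.57
tcp_pos: [532.7, 135.1, 78.8]
eef_rot: [1.951, 2.463, 0.0]
force: [-0.3, 0.6, -0.2]
finger_gap: 0.878
grip_force: 0.0
time_s: 22.4
tcp_pos: [549.8, 61.1, 68.1]
eef_rot: [-1.95, -2.462, 0.001]
force: [-0.7, -0.0, -0.1]
finger_gap: 1.003
grip_force: 0.0
[  -0.102 -244.957]
[131 130 131 131 117 109 149 157 215 223 223 223 223 218 135 132 178 224
 221  59  43  86  72  71  56  56  48  54  52  39  37  57 107 204 224 224
 224 224 224 223 223 224 224 223 223 223 223 209 144 127 128 128 128 127
 123  97  90 136 122 172 151]
[115 120  88  38  39  39  52  78  89  87  80  74  80  85  85  87  87  86
  88  87  87  87  86  85  85  84  85  84  86  86  85  88  88  86  87  94
 107 116 116 114 125 115 114 104 108 112 129 129 130 130 130 131 132 131
 131 131 131 129 130 130 131 129 104  89]
```

The arm's top runs from y≈-270 to -110 as expected, and the grasp is about 28 mm from the light end. I'll close and raise it on its heavy end.

```bash
python3 -m creep '0 0 0 0; 0 0 0 0; 0 0 0 0; 0 0 0 0; 0 0 0 0; 0 0 0 0; 0 0 0 0; 0 0 0 0;0 0 0 0; 0 0 0 0' 0.0 25; python3 -m creep '0 0 -4 0; 1 0 -12 0; 2 0 -24 0; 5 0 -36 0; 8 0 -47 0; 12 0 -58 0; 17 0 -68 0; 23 0 -77 0; 30 0 -86 0; 38 0 -93 0';  python3 -m creep '8 0 -8 0; 17 0 -13 0; 26 0 -19 0; 36 0 -23 0; 46 0 -26 0; 56 0 -29 0; 66 0 -30 0; 76 0 -31 0; 87 0 -31 0; 87 0 -31 0'; python3 - <<'E'
from m import *
o=bot.observe(); print(o['force'],o['torque'],R.from_euler('z',-jig[2]).as_matrix()[:2,:2]@(o['tcp_pos'][:2]-jig[:2]))
E
```

```text
time_s: 23.28
tcp_pos: [550.1, 61.1, 68.9]
eef_rot: [-1.951, -2.463, -0.0]
force: [-0.2, 0.7, 0.7]
finger_gap: 0.452
grip_force: 25.0
time_s: 24.12
tcp_pos: [541.1, 98.5, 162.7]
eef_rot: [1.95, 2.463, -0.001]
force: [0.2, -1.1, -5.8]
finger_gap: 0.454
grip_force: 25.0
time_s: 24.95
tcp_pos: [520.7, 184.8, 192.6]
eef_rot: [-1.948, -2.463, -0.0]
force: [0.1, -0.4, -8.0]
finger_gap: 0.45
grip_force: 25.0
[ 0.061 -0.368 -8.049] [-0.431 -0.203  0.058] [  -0.084 -117.887]
```

The arm hangs tilted about 38° (from the moment), held by pad friction. I'll ease the grip so it swings down, with the foot only about 5 mm off the bench.

```bash
python3 -m creep '0 0 0 0; 0 0 0 0; 0 0 0 0; 0 0 0 0' - 15;  python3 -c "
from h import *
print(bot.observe()['torque'])"; python3 -m creep '0 0 0 0; 0 0 0 0; 0 0 0 0; 0 0 0 0;0 0 0 0; 0 0 0 0' - 10;  python3 -c "
from h import *
print(bot.observe()['torque'])"
```

```text
time_s: 25.28
tcp_pos: [521.5, 182.3, 192.8]
eef_rot: [-1.951, -2.462, 0.0]
force: [-1.1, -0.1, -5.5]
finger_gap: 0.452
grip_force: 15.0
[-0.14850847  0.08779631  0.04520778]
time_s: 25.78
tcp_pos: [521.5, 182.7, 192.9]
eef_rot: [1.951, 2.463, 0.0]
force: [-1.5, 0.1, -5.0]
finger_gap: 0.458
grip_force: 10.0
[-0.17361667  0.07442009  0.02907319]
```

```bash
cat > tilt.py <<'E'
from m import *
s=snap('scene')
o=bot.observe(); print(o['force'],o['torque'],R.from_euler('z',-jig[2]).as_matrix()[:2,:2]@(o['tcp_pos'][:2]-jig[:2]))
def line(c,a,b,n):
    P=np.array([w2px(c,a+(b-a)*k/n) for k in range(n+1)],np.float32)
    return cv2.remap(c['frame'],P[None,:,0],P[None,:,1],cv2.INTER_LINEAR)[0].mean(1).astype(int)
for z in (10,30,50,70,90,110): print(z,line(s,J(20,-170,z),J(20,-50,z),40))
E
python3 tilt.py
```

```text
[-0.79   0.268 -4.942] [-0.13   0.107  0.032] [   0.21 -120.05]
10 [133 132 131 131 132 132 132 132 131 131 132 131 131 132 133 134 134 134
 133 130 132 133 132 133 124 112 118 109 116 118 101 115 114 112 123 131
 131 131 120  94  89]
30 [131 132 134 133 134 133 133 131 132 133 133 132 131 130 130 126 129 131
 128 112 101 103 104 113 118 118 120 118 119 119 118 119 119 122 119 120
 130 183 192 192 192]
50 [131 131 131 132 132 132 131 132 132 132 132 131 131 118 107 104 103 104
 103 103 109 116 117 118 118 119 118 117 117 118 120 119 120 122 182 192
 193 192 193 194 194]
70 [133 133 133 132 130 132 133 129 111 106 104 101 103 104 104 105 105 108
 113 118 118 118 120 120 120 118 120 114 118 120 125 174 189 193 192 192
 193 193 193 193 194]
90 [133 131 132 133 120 105 102 105 106 105 103 103 104 104 106 111 117 118
 124 142 154 175 194 208 209 201 157 126 144 180 194 195 194 193 193 193
 194 194 196 196 133]
110 [132 128 106 101 103 104 104 103 102 102 103 103 108 114 117 118 118 118
 117  94  75  74  83  89  87  89 122 174 223 219 217 228 212 209 205 210
 224 215 212 136  79]
```

```bash
python3 -m creep '0 0 -3 0; 0 0 -6 0; 0 0 -8 0; 0 0 -8 0; 0 0 -8 0; 0 0 -8 0' ; python3 tilt.py | tail -6 | cut -c1-120; python3 -c "
from h import *
o=bot.observe();print(o['force'],o['torque'])"
```

```text
time_s: 26.33
tcp_pos: [521.4, 182.8, 200.8]
eef_rot: [-1.951, -2.462, -0.0]
force: [0.9, -0.3, -8.0]
finger_gap: 0.451
grip_force: 10.0
90 [116 115 115 115 116 116 117 119 121 122 124 138 156 173 195 206 209 206
 163 135 165 186 193 193 190 188 191 193 192 193 195 196 195 195 194 194
 195 196 198 197 196]
110 [114 113 115 113 114 113 115 120 121 122 121 120 120 121 121 121 122 118
 118 131 153 205 212 229 212 207 201 209 224 221 219 229 213 210 205 211
 223 215 219 218 135]
[-3.19435615e-03  2.73140630e-01 -7.65170647e+00] [ 0.0787169  -0.05578857 -0.02380731]
```

```bash
sed -i 's/-170,z/-200,z/;s/,40))$/,50))/' tilt.py; sed -i 's/(10,30,50,70,90,110)/(20,50,80,110,125)/' tilt.py; python3 tilt.py
```

```text
[-0.513 -1.154 -7.644] [ 0.034 -0.123  0.043] [   0.138 -119.976]
20 [130 131 131 133 130 131 131 131 131 132 132 132 131 108 122 117 120 122
 122 119 119 119 119 119 120 121 121 122 126 128 132 132 132 132 133 133
 132 131 132 134 134 133 133 133 132 117  96  93 128 182 184]
50 [132 132 131 132 130 107 108 117 115 116 113 114 115 114 113 117 119 122
 118 119 121 123 121 121 121 121 119 120 120 128 131 134 135 133 133 133
 126  97  93 117 178 193 192 193 193 193 193 192 195 196 196]
80 [114 115 115 114 115 116 116 115 115 115 114 115 114 115 115 115 117 119
 121 118 121 123 130 117 116 121 139 155 149 128 117 176 193 193 194 195
 195 195 194 193 193 194 195 194 195 195 196 196 195 196 195]
110 [114 116 114 115 115 115 116 117 118 115 114 113 115 116 116 115 115 120
 120 120 120 120 121 121 122 123 121 120 119 133 153 205 212 230 213 207
 202 210 223 221 218 229 213 211 206 211 224 216 219 217 136]
125 [114 115 115 113 115 116 114 116 114 116 115 115 113 114 115 116 115 117
 118 119 120 119 121 122 122 122 102  51  35  36  35  33  37  34  29  37
  50  56  91  97  99  99  97  97  97  98  92  79 115 121 119]
```

The arm hangs nearly upright now (edges within a few degrees). I'll firm up the grip, raise it, and work out the carry path round arm b.

```bash
python3 -m creep '0 0 0 0; 0 0 0 0; 0 0 -3 0; 0 0 -8 0; 0 0 -16 0; 0 0 -26 0; 0 0 -38 0; 0 0 -50 0; 0 0 -61 0; 0 0 -68 0' - 25; python3 -m creep '0 0 0 0; 0 0 0 0'; python3 - <<'E'
from m import *
a=to([360,-150,270],-.188); b=to([360,-322,270],-.188); c=to([474,-322,270]); print(b-a,c-b, bot.observe()['torque'])
E
```

```text
time_s: 27.27
tcp_pos: [521.7, 182.8, 271.1]
eef_rot: [1.949, 2.461, 0.003]
force: [-0.6, 0.1, -7.6]
finger_gap: 0.451
grip_force: 25.0
time_s: 27.43
tcp_pos: [521.4, 182.8, 269.2]
eef_rot: [1.95, 2.462, 0.001]
force: [-0.5, -0.2, -7.3]
finger_gap: 0.449
grip_force: 25.0
to [ 360 -150  270] -> [-287.  -233.3   -1. ] turn 0.419 rows>= 9.0 q [ 0.12  0.41  1.35 -0.    1.38 -0.11]
to [ 360 -322  270] -> [-454.4 -272.7   -1. ] turn 0.419 rows>= 13.0 q [ 0.12  0.41  1.35 -0.    1.38 -0.11]
to [ 474 -322  270] -> [-480.5 -161.7   -0.9] turn 0 rows>= 13.0 q [ 0.12  0.41  1.35 -0.    1.38 -0.11]
[-167.431  -39.382   -0.013] [-26.102 110.971   0.075] [-0.044 -0.033  0.006]
```

```bash
python3 -m creep '-3 -3 0 0; -11 -9 0 0; -24 -19 0 0; -40 -32 0 0; -57 -46 0 0; -74 -60 0 0; -91 -74 0 0; -108 -88 0 0; -126 -102 0 0; -144 -117 0 0'; python3 -m creep '-18 -15 0 0; -36 -29 0 0; -54 -44 0 0; -72 -58 0 0; -90 -73 0 0; -106 -86 0 0; -120 -97 0 0; -132 -107 0 0; -140 -114 0 0; -143 -116 0 0'; python3 - <<'E'
from m import *
b=to([360,-322,270],-.188); print(bot.observe()['torque'])
E
```

```text
time_s: 28.27
tcp_pos: [439.3, 14.5, 268.5]
eef_rot: [-1.95, -2.462, 0.001]
force: [-0.2, -0.9, -7.9]
finger_gap: 0.449
grip_force: 25.0
time_s: 29.1
tcp_pos: [359.1, -151.1, 268.7]
eef_rot: [-1.953, -2.461, 0.001]
force: [0.6, 0.5, -7.3]
finger_gap: 0.452
grip_force: 25.0
to [ 360 -322  270] -> [-166.6  -37.9   -1.3] turn 0.417 rows>= 5.0 q [-0.7   0.13  1.76 -0.    1.25 -0.93]
[ 0.268 -0.228 -0.04 ]
```

```bash
python3 -m creep '-3 -1 0 .04; -10 -2 0 .08; -24 -5 0 .13; -42 -9 0 .18; -62 -14 0 .23; -84 -19 0 .28; -106 -24 0 .33; -126 -29 0 .38; -144 -33 0 .417; -156 -36 0 .417'; python3 -m creep '-6 -1 0 0; -10 -2 0 0; -10 -2 0 0; -10 -2 0 0; -10 -2 0 0'; python3 - <<'E'
from m import *
b=to([474,-322,270],-.188)
for i in range(3): print(bot.observe()['torque'],bot.observe()['eef_rot']); bot.snapshot('top')
E
```

```text
time_s: 29.93
tcp_pos: [360.8, -311.4, 268.5]
eef_rot: [-2.42, -2.003, 0.0]
force: [0.8, 1.0, -7.8]
finger_gap: 0.447
grip_force: 25.0
time_s: 30.35
tcp_pos: [357.2, -318.7, 268.9]
eef_rot: [-2.417, -2.006, -0.0]
force: [0.5, 0.0, -7.8]
finger_gap: 0.454
grip_force: 25.0
to [ 474 -322  270] -> [ 18.2 115.4  -1.1] turn 0.003 rows>= 3.0 q [-0.98  0.29  1.55  0.    1.31 -0.79]
[-0.014 -0.072 -0.026] [-2.417 -2.006 -0.   ]
[ 0.058 -0.084  0.011] [-2.417 -2.007 -0.   ]
[ 0.042 -0.099  0.008] [-2.417 -2.006 -0.   ]
```

```bash
python3 -m creep '1 3 0 0; 2 10 0 0; 4 22 0 0; 6 36 0 0; 8 50 0 0; 11 65 0 0; 13 80 0 0; 15 94 0 0; 17 106 0 0; 18 112 0 0'; python3 -m creep '0 3 0 0; 0 3 0 0; 0 3 0 0; 0 3 0 0'; cat > tl.py <<'E'
from m import *
import sys
s=snap('scene'); o=bot.observe(); p=o['tcp_pos']; f=o['tcp_pos'][2]-45-142
print(p,o['force'],o['torque'],'foot z~',f)
c=R.from_euler('z',-.188).as_matrix(); 
def line(c,a,b,n):
    P=np.array([w2px(c,a+(b-a)*k/n) for k in range(n+1)],np.float32)
    return cv2.remap(c['frame'],P[None,:,0],P[None,:,1],cv2.INTER_LINEAR)[0].mean(1).astype(int)
b=np.array([p[0],p[1],0])
for z in (f-10,f+10,f+40,f+60,f+80,f+100):
    print(round(z),line(s,b+c@[20,-60,0]+[0,0,z],b+c@[20,60,0]+[0,0,z],40))
E
python3 tl.py
```

```text
time_s: 31.33
tcp_pos: [472.8, -322.2, 268.3]
eef_rot: [2.417, 2.007, 0.001]
force: [-0.4, -0.7, -7.6]
finger_gap: 0.454
grip_force: 25.0
time_s: 31.67
tcp_pos: [473.2, -323.1, 268.8]
eef_rot: [-2.418, -2.005, 0.0]
force: [-0.1, 0.4, -7.9]
finger_gap: 0.45
grip_force: 25.0
[ 473.125 -323.152  268.94 ] [ 1.135  0.037 -8.154] [-0.025 -0.048  0.034] foot z~ 81.94036554651603
72 [241 241 241 241 240 241 240 240 240 239 238 237 216 235 212 210 214 202
 213 197 207 187 188 207 237 238 237 238 237 237 238 237 237 238 237 237
 238 237 237 238 237]
92 [202 201 202 198 206 203 200 202 207 205 182 120 111 109 110 109 109 111
 108 111 109 112 113 109 149 197 217 196 187 198 198 215 195 221 202 200
 198 194 197 204 211]
122 [126 127 128 124 125 125 125 124 123 124 123 117 111 109 109 111 111 112
 109 108 109 111 113 111 113 123 124 124 127 126 126 128 127 125 125 125
 126 123 123 126 124]
142 [127 126 125 128 127 127 124 123 125 123 125 124 110 109 111 111 112 112
 118 110 113 107 112 112 112 124 127 127 125 125 127 125 125 125 125 126
 124 124 123 125 125]
162 [123 125 124 125 125 125 126 126 125 125 126 124 117 111 112 138 153 196
 213 201 188 162 117 111 110 112 122 124 124 126 126 125 125 125 125 124
 124 125 126 126 125]
182 [124 123 125 126 123 125 125 125 124 126 125 126 121 113 111 111 110 112
 112 113 110 110 110 110 111 109 123 124 122 123 125 124 125 128 127 128
 128 128 126 128 127]
```

The held arm is tilted only about 3° and its foot is at z≈77. It's clear of both neighbours, so I'll lower it.

```bash
python3 -m creep '0 0 3 0; 0 0 10 0; 0 0 20 0; 0 0 31 0; 0 0 42 0; 0 0 52 0; 0 0 60 0; 0 0 66 0; 0 0 68 0; 0 0 68 0'; python3 -m creep '0 0 1 0; 0 0 2 0; 0 0 3 0; 0 0 3 0'; python3 tl.py | tail -7 | head -4
```

```text
time_s: 32.55
tcp_pos: [473.5, -323.5, 201.9]
eef_rot: [2.417, 2.004, -0.001]
force: [-2.1, 0.9, 2.0]
finger_gap: 0.454
grip_force: 25.0
time_s: 32.88
tcp_pos: [473.9, -324.5, 201.5]
eef_rot: [2.413, 2.001, -0.002]
force: [-5.5, -0.2, 18.5]
finger_gap: 0.454
grip_force: 25.1
 241 241 241 241 241]
94 [179 177 180 162 173 166 167 171 179 175 184 183 146 114 113 130 155 191
 213 208 195 171 145 112 115 114 187 161 182 174 190 180 178 182 179 188
 170 188 171 179 170]
```

```bash
python3 -m creep '0 0 0 0; 0 0 0 0; 0 0 -1 0; 0 0 -2 0; 0 0 -2 0' - 8; python3 tl.py
```

```text
time_s: 33.35
tcp_pos: [473.9, -323.7, 201.0]
eef_rot: [2.416, 2.003, 0.0]
force: [-1.6, -1.6, 7.1]
finger_gap: 0.458
grip_force: 8.0
[ 473.942 -323.704  200.982] [-1.301 -1.005  6.627] [-0.222  0.128  0.029] foot z~ 13.981876706869059
4 [244 244 244 244 244 244 243 243 243 244 243 242 241 242 241 242 241 241
 241 240 236 240 234 234 244 243 243 243 243 243 243 244 243 244 244 243
 244 159 123 129 129]
24 [240 240 240 240 240 241 240 241 240 240 223 130 111 113 114 111 111 113
 111 111 108 112 112 111 198 239 239 239 239 239 239 240 240 240 241 240
 241 240 240 240 240]
54 [244 244 244 244 244 244 244 243 244 244 244 207 114 111 113 114 113 113
 111 111 111 111 114 114 146 240 242 242 241 241 241 241 242 241 241 242
 241 242 242 242 241]
74 [244 245 244 245 244 244 245 244 244 243 244 238 119 113 112 112 113 111
 113 114 111 112 110 114 112 210 241 240 241 241 241 241 241 241 241 241
 241 241 241 240 241]
94 [179 188 185 180 181 187 169 187 179 191 186 190 126 112 112 135 169 199
 211 208 192 157 134 113 116 144 196 170 180 185 192 191 188 195 189 187
 179 189 175 197 182]
114 [167 163 152 168 138 171 140 175 148 172 157 156 150 111 112 111 113 114
 112 113 112 111 111 112 114 125 137 168 148 172 171 144 174 135 173 147
 165 157 174 162 150]
```

```bash
python3 -m creep '0 0 -1 0; 0 0 -1 0; 0 0 -1 0' - 4; python3 -m creep '0 0 0 0; 0 0 0 0; 0 0 0 0; 0 0 0 0; 0 0 0 0; 0 0 0 0; 0 0 0 0; 0 0 0 0' 1.0; python3 tl.py | tail -6; python3 -m creep '0 0 -10 0; 0 0 -30 0; 0 0 -60 0; 0 0 -90 0; 0 0 -120 0; 0 -20 -140 0; 0 -55 -150 0; 0 -90 -150 0; 0 -120 -150 0; 0 -140 -150 0'
```

```text
time_s: 33.65
tcp_pos: [473.7, -323.2, 201.0]
eef_rot: [2.418, 2.005, -0.0]
force: [-0.7, -0.7, 3.6]
finger_gap: 0.454
grip_force: 4.0
time_s: 34.32
tcp_pos: [473.5, -323.1, 200.8]
eef_rot: [-2.418, -2.005, -0.0]
force: [-1.1, -0.5, 0.2]
finger_gap: 0.994
grip_force: 0.0
94 [166 180 164 184 168 179 163 178 169 176 162 112 111 128 150 160 125 122
  98 117  85  72  73 109 140 169 179 159 167 175 179 173 174 181 177 172
 162 176 160 186 172]
114 [163 145 150 156 137 164 128 158 129 156 128 113 111 114 113  80  33  34
  37  29  34  38  39 103 137 162 131 158 128 161 149 148 160 138 160 126
 155 136 163 145 151]
time_s: 35.2
tcp_pos: [333.9, -296.2, 351.9]
eef_rot: [2.418, 2.004, -0.001]
force: [0.7, -0.6, -0.2]
finger_gap: 1.0
grip_force: 0.0
```

```bash
python3 -m creep '0 0 0 0; 0 0 0 0; 0 0 0 0; 0 0 0 0'; python3 - <<'E'
from m import *
old=ld('scene'); t2=snap('top'); s=snap('scene')
f=t2['frame'].astype(int); c=f[170:245,290:425]
m=((abs(c-[178,194,208]).max(2))<18).astype(np.uint8)
n,l,st,ce=cv2.connectedComponentsWithStats(m)
for i in range(1,n):
    if st[i,4]>60: print(st[i],px2w(t2,290+ce[i][0],170+ce[i][1],170))
def line(c,a,b,n):
    P=np.array([w2px(c,a+(b-a)*k/n) for k in range(n+1)],np.float32)
    return cv2.remap(c['frame'],P[None,:,0],P[None,:,1],cv2.INTER_LINEAR)[0].mean(1).astype(int)
for z in(20,50,80,110,140,165): print(z,line(s,Y(20,-60,z),Y(20,60,z),40))
E
```

```text
time_s: 35.53
tcp_pos: [336.7, -297.4, 350.9]
eef_rot: [2.417, 2.006, 0.0]
force: [0.2, 0.3, -0.5]
finger_gap: 0.999
grip_force: 0.0
[ 31  15  24  21 238] [ 500.809 -229.923  170.   ]
[ 73  29  17  24 223] [ 472.244 -332.346  170.   ]
[108  40  15  15 193] [ 449.102 -418.447  170.   ]
20 [248 248 247 247 248 247 248 247 248 208 120 115 117 115 116 117 117 113
 115 114 117 119 122 246 247 247 246 247 247 246 246 247 247 247 246 246
 246 246 246 246 237]
50 [249 249 249 249 248 248 248 249 248 235 120 116 117 118 119 118 118 115
 116 115 119 120 122 209 246 245 245 246 245 245 245 246 246 245 245 245
 245 245 245 244 245]
80 [247 248 248 248 248 248 248 247 247 208 119 118 119 120 116 116 119 119
 120 116 118 121 121 222 245 244 245 244 244 244 245 245 244 245 245 245
 244 245 245 246 246]
110 [145 167 143 174 138 172 132 165 151 146 116 117 116 116 118 118 118 115
 117 117 117 117 119 154 136 171 130 165 149 158 165 143 166 134 160 129
 162 156 145 168 137]
140 [131 134 132 132 131 132 132 131 132 121 116 117 117 115 118 119 120 117
 117 116 117 119 118 124 131 130 131 130 130 131 133 132 134 132 133 134
 133 133 132 131 132]
165 [132 130 130 131 134 132 133 134 133 129 117 118 118 117 117 118 120 117
 117 117 117 118 118 126 131 131 130 132 130 133 135 133 132 133 132 132
 131 130 132 132 133]
```

The arm stands upright, with straight edges at every height. A quick check that the neighbours, pliers and grinder haven't moved:

```bash
python3 - <<'E'
from h import *
for cam,regs in(('scene',{'b top':(228,295,275,325),'c':(80,330,150,440),'pliers':(300,305,410,370),'grinder':(340,345,560,455)}),('top',{'b':(468,280,512,312),'c':(562,312,624,342),'pliers':(366,258,430,350),'grinder':(305,146,465,230)})):
    n=cv2.resize(ld(cam)['frame'][:,:,::-1],None,fx=1.5,fy=1.5,interpolation=cv2.INTER_CUBIC); o=cv2.imread(f'pics/{cam}0.png')
    for k,(a,b,c,d) in regs.items():
        r=cv2.matchTemplate(n[b-12:d+12,a-12:c+12],o[b:d,a:c],cv2.TM_CCOEFF_NORMED); _,v,_,p=cv2.minMaxLoc(r); print(cam,k,round(v,3),p[0]-12,p[1]-12)
E
```

```text
scene b top 1.0 0 0
scene c 0.999 0 0
scene pliers 0.998 0 0
scene grinder 0.998 0 0
top b 0.999 0 0
top c 0.77 0 0
top pliers 0.998 0 0
top grinder 0.998 0 0
```

Nothing has moved (the low score for c in the top view is the robot in front of it). Handing in.

```bash
python3 -c "
from workcell import bot
print(bot.sign_off())"
```

```text
the job is handed in; nothing more can be done
None
```

The job is handed in: the arm stands upright, heavy end down, in the tray, and b, c, the pliers and the grinder did not move; but I viewed 11 pictures (limit 10), and the heads slipped from the pads while I was setting the arm down after the lift, so I regripped it by its light end to stand it up.

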